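# Open the push-and-turn filler cap of the lab cooling-water unit

## Task

Open the filler of the cooling-water unit so that it can be topped up: flip the hinged tab that lies over the cap right back, then press the cap down against its spring until its lock lets go, unscrew it anticlockwise (seen from above) all the way to its stop and let go of it. Treat the plastic gently: grip lightly, do not ram the cap onto the bottom, never force the cap round while it is locked, and leave the other things where they are.

Things in the scene. Friction and masses are not known exactly. Their poses are not given: they have to be found in the camera images.
- unit: Cream bench-top cooling-water unit, a fixed box 270 x 260 x 100 mm. Its origin is at bench level straight below the filler axis, z up. The box spans x -90..180 mm, y -130..130 mm of its own frame; the tab's hinge is on the +x side of the filler.
- filler (a point): Point on the unit's flat top (100 mm over the bench), on the vertical filler axis, axes as the unit. Here is the grey screw cap: a disc 60 mm across, 6 thick, with an upright grip bar 48 long, 14 wide, 20 tall. The neck is hand-fitted: the disc's upper face is 24 to 36 mm above this point (bar top 20 more), unmeasured, so feel for it: fingertips on the disc either side of the bar can press and turn it.
- cap (a joint): Cap turn, rad: 0 locked (bar along the unit's x), growing anticlockwise from above, stop at 1.4; friction 0.08 N m. It is locked to 0.2 rad until pushed down; its spring resists with 4 to 6 N. The depth that frees it differs (2 to 13 mm), so feel for it: a hard bottom comes 2 mm further. From 0.6 rad it needs no push and climbs up to 6 mm above rest.
- tab (a joint): Hinge angle of the black tab, rad: 0 level over the cap, pi/2 upright, 2.9 fully back (stop). Friction of about 0.06 N m holds it where it is left. The hinge axis runs along the unit's y, 62 mm to the +x side of the filler axis, 62 mm above the unit's top, between two black posts 68 mm tall, 42 mm across in all.
- tab_tip (a point): Centre of the barrel at the tab's free end: 16 mm across, 24 mm long along the unit's y, 107 mm from the hinge axis. The strap is 22 mm wide, 5 thick. Closed, this point is 45 mm to the -x side of the filler axis and 62 mm above the unit's top. The barrel can be pinched by its end faces and carried round the hinge, pivoting between the fingers. This frame turns with the tab.
- beaker_mid (a point): Centre of a small clear beaker, 48 mm across, 50 mm tall, standing on the unit's top; to be left alone.
- wash_bottle_mid (a point): Centre (75 mm up) of a white plastic bottle, 64 mm across, 150 mm tall, on the bench; to be left alone.
- carton_mid (a point): Centre (30 mm up) of a cardboard carton, 140 x 100 x 60 mm, on the bench; to be left alone.
- sample_jar_mid (a point): Centre of a small amber glass jar, 36 mm across, 45 mm tall, standing on the unit's top; to be left alone.

How it is judged (in metres and radians):
On the way, in this order (a step that is already met when the one before it is completed fails the run):
1. the tab is flipped back past 2.2 rad while the cap is still locked (value of joint tab above 2.2 rad and value of joint cap below 0.3 rad), for 0.1 s.
2. the cap is unscrewed past 1.25 rad (value of joint cap above 1.25 rad), for 0.2 s.
At the end, for the whole second after the job is handed in: The tab lies back (hinge above 2.2 of 2.9 rad) and the cap is unscrewed (above 1.25 of 1.4 rad), both at rest and let go (value of joint tab above 2.2 rad and value of joint cap above 1.25 rad and velocity of joint each of cap, tab below 0.05 rad/s); the robot touches nothing.
It fails at once if the cap is rammed onto its hard bottom with more than 15 N beyond its spring (about 20 N of push in all) (contact force between foot and seat above 15 N).
It fails at once if the cap is forced round against its lock with more than 25 N at the lug (about 0.5 N m of twist) (contact force between lug and wall above 25 N).
It fails at once if the tab or cap is squeezed and pushed with more than 80 N in all, or the arm pushes the unit with more than 30 N (contact force between the fingers and unit above 80 N or contact force between the arm and unit above 30 N).
It fails at once if the beaker, the jar, the bottle or the carton is shifted by more than 30 mm (distance of any of beaker_mid, wash_bottle_mid, carton_mid, sample_jar_mid from where it was at the start of the episode above 0.03 m).
It also fails if it takes over 72 s, if anything falls off the work surface, if the arm or the gripper's body presses on something with over 40 N, if the wrist force passes 120 N, or if a joint passes its speed limit or range.

## Robot

A 6-joint arm with a two-finger parallel gripper is mounted at the origin on the work surface. World frame = base frame: x ahead of the robot, y to its left, z up, the work surface at z = 0. Lengths are in m, angles in degrees, forces in N, time in s.
With the tool pointing down it reaches from about 0.3 to 0.75 m from the base axis. Payload 8.5 kg.
Tool frame: the origin (TCP) lies on the centre line of the jaws, within the pads' length; the fingertips stand 22 mm ahead of it and the grasp point (between the pads) lies 3 mm ahead of it (env.tip_reach is the distance from the TCP to the fingertips, in m); y points along the fingers, z is the direction in which the jaws open and shut, and the axes are right-handed (so a half turn about y gives the same grasp; the last joint's range is limited). The gripper opens to 85 mm and grips with 20 to 120 N. Pads are 22 mm wide; open, the fingers measure 114 mm over their backs; the gripper's body (76 mm by 85 mm) begins 54 mm behind the grasp point. The pads swing forward as they close: fully open they stand 13 mm farther back than shut.
Start: joints at [56.992, 21.807, 74.336, -0, 83.858, -12.336], TCP at [0.194, 0.515, 0.253] pointing down, gripper open.
Joint ranges: [-178.18, 178.18], [-50.72, 133.34], [12.68, 142.11], [-81.47, 261.47], [9.98, 163.14], [-165.26, 165.26]. Speed limits (degrees/s): [136.94, 136.94, 180, 180, 180, 180].

## Interface

Orientations are given as a 3x3 rotation matrix whose columns are the frame's x, y, z axes.
In Python, from rig import env, get_image gives the robot as it stands. The module is installed in compiled form; this text tells all that it offers.
- The arm moves only by the tool carry_out, never from a script. Its argument "targets" is a list that holds one entry, the list of rows, each a list of 7 numbers: the closure, from 0 (fully open) to 1 (shut), then the shift along the world's x, y, z in mm, then the turn, a rotation vector about the world's x, y, z in degrees. In form: [[[claw, dx, dy, dz, ax, ay, az], ...]]. A call has 1 to 20 rows; each row is the pose to reach, as a shift and turn from the pose commanded when the call began; what a row does not reach only later rows make up. A row lasts 1/12 s, in which the tool goes at most 41.7 mm and 7.16 degrees, less where a joint would pass 70% of its speed; a pose out of reach is approached as far as the arm can. A call with a gripper value outside its range is refused whole. The fingers move at their own pace and stop on an object; "squeeze" is the grip in N (left out, the last holds). Time passes only in rows, so rows that repeat a pose let the fingers close. It gives the time, the measured TCP pose, the force and the opening at its end, in the units of the state.
- env.observe(): the state, without advancing time (a new reading comes with each control period).
- get_image(name): name is "scene" or "top"; returns a dict with "img" (384x512x3 uint8, red, green, blue), "fx", "fy", "cx", "cy" (pixels), "k1" (the pictures are not rectified: a ray, as slopes to the right and down, at radius r is drawn at 1 + k1 r^2 times it, then the intrinsics apply), "rvec" (rotation vector, rad) and "tvec" (3), from world to camera coordinates, as OpenCV has them. Camera axes: x right, y down, z forward; pixel columns grow to the right and rows downward; lengths in m; the calibration is good to about 2 mm. A picture is of the moment at which its call begins. There is no depth.
- env.close_job(): hands the job in, once; it reports no verdict.
The state is a dict: "time_s": time; "q": joint angles; "qvel": joint speeds; "joint_efforts": joint torques, N m; "position": TCP position; "tool_rot": TCP orientation; "ft_force": force on the tool from outside, world axes, zero at the start; "wrist_torque": the same for the moment, N m; "grip_width": finger opening in m.
Only numpy, scipy, OpenCV 4.12 (cv2) and the standard library are available. Lean on these libraries where they do the work, as an engineer would, in place of code of your own. Each camera call takes 0.05 s, during which the arm holds its last target.

## Working session

There is one attempt and no reset: what is moved stays moved. The work goes in short steps, Python scripts to look and compute and a tool call to move; the robot and the scene stay as the last step left them, time stands still between calls to the robot, and variables do not carry over. Pictures are saved under pics/ and viewed, and the job is handed in when it is done.

Besides the shell and the picture viewer there is one more tool, called after ">>>" as name(argument=value, ...), one argument or row to a line, values as JSON. carry_out: Moves the arm, as the interface text tells. Its arguments: {"type":"object","properties":{"targets":{"type":"array"},"squeeze":{"type":"number"}},"required":["targets"]}

```bash
mkdir -p pics; cat > h.py <<'E'
import numpy as np, cv2
from rig import env, get_image
def snap(n,f):
    d=get_image(n); cv2.imwrite(f,d["img"][:,:,::-1]); 
    import pickle; pickle.dump(d,open(f"pics/{n}.pkl","wb")); return d
def proj(d,P):
    P=np.atleast_2d(P).astype(float); R=cv2.Rodrigues(np.array(d["rvec"],float))[0]
    c=P@R.T+np.array(d["tvec"]).ravel(); s=c[:,:2]/c[:,2:]; r2=(s**2).sum(1,keepdims=True); s=s*(1+d["k1"]*r2)
    return s*[d["fx"],d["fy"]]+[d["cx"],d["cy"]]
def ray(d,uv):
    K=np.array([[d["fx"],0,d["cx"]],[0,d["fy"],d["cy"]],[0,0,1.]])
    s=cv2.undistortPoints(np.array([[uv]],float),K,np.array([d["k1"],0,0,0.]))[0,0]
    R=cv2.Rodrigues(np.array(d["rvec"],float))[0]; t=np.array(d["tvec"]).ravel()
    return -R.T@t, R.T@np.array([s[0],s[1],1])
def atz(d,uv,z):
    o,v=ray(d,uv); return o+v*(z-o[2])/v[2]
E
python3 - <<'E'
from h import *
for n in("scene","top"):
    d=snap(n,f"pics/{n}0.png"); print(n,d["fx"],d["cx"],d["cy"],d["k1"],ray(d,(256,192)))
s=env.observe(); print(s["time_s"],s["position"],s["tool_rot"],s["ft_force"],s["grip_width"],env.tip_reach)
E
```

```text
scene 432.59630326235333 254.62242703566955 194.5138387191684 -0.09015800868543988 (array([1.37990181, 0.76938414, 1.06339165]), array([-0.5688103 , -0.53875971, -0.62147947]))
top 372.7310023176961 252.04590279297776 197.61210434764266 -0.05752850814114081 (array([ 0.28485445, -0.0253124 ,  1.50684291]), array([ 0.20366464, -0.01430276, -0.9791095 ]))
0.1 [0.19402341 0.51440937 0.25279758] [[ 9.35631288e-01 -6.74827818e-04  3.52978240e-01]
 [-3.52978791e-01 -1.06048743e-03  9.35630722e-01]
 [-2.57060654e-04 -9.99999210e-01 -1.23042512e-03]] [-0.40748014 -0.8361343   0.06382198] 0.08501091571225596 0.022
```

View pics/scene0.png

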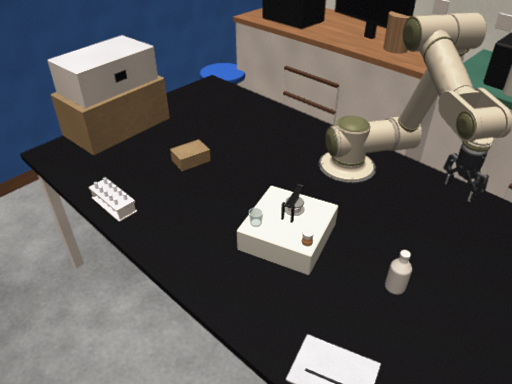

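View pics/top0.png

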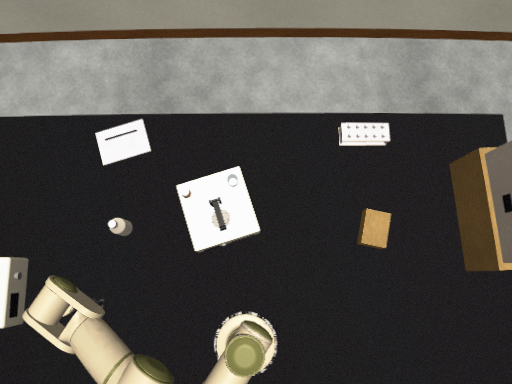

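```bash
python3 - <<'E'
import cv2
a=cv2.imread("pics/scene0.png")[180:275,230:350]; cv2.imwrite("pics/sc.png",cv2.resize(a,None,fx=6,fy=6,interpolation=cv2.INTER_CUBIC))
a=cv2.imread("pics/top0.png")[160:257,165:270]; cv2.imwrite("pics/tc.png",cv2.resize(a,None,fx=6,fy=6,interpolation=cv2.INTER_CUBIC))
E
```

```text
(no output)
```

View pics/sc.png

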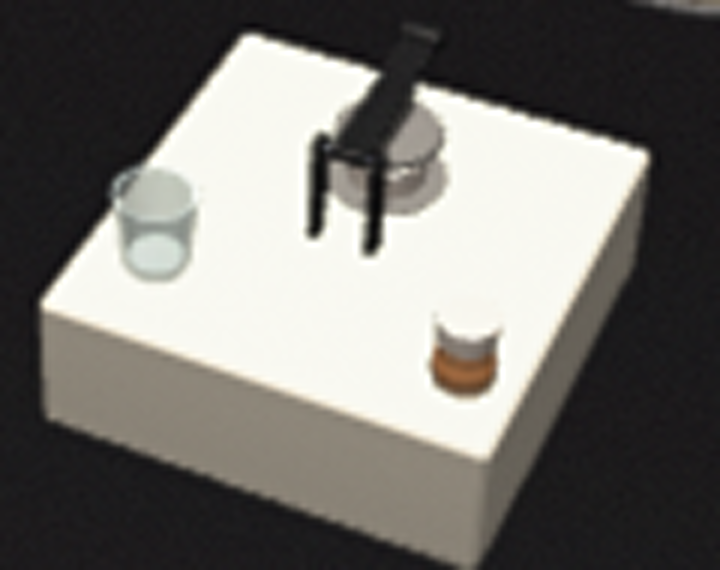

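View pics/tc.png

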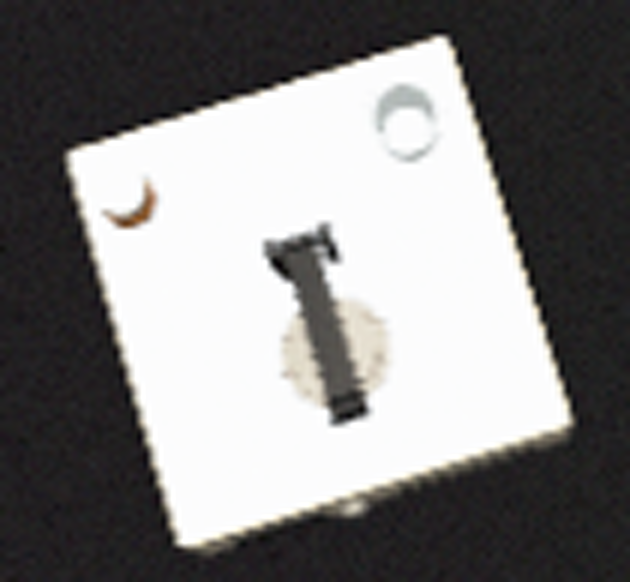

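```bash
cat > fit.py <<'E'
from h import *; import pickle
from scipy.optimize import least_squares
S=pickle.load(open("pics/scene.pkl","rb"));T=pickle.load(open("pics/top.pkl","rb"))
P=np.array([[.18,-.13,.1],[.18,.13,.1],[-.09,.13,.1],[-.09,-.13,.1]])
t=(np.array([[447,37],[67,153],[180,547],[572,428]])+.5)/6-.5+[165,160]
s=(np.array([[42,303],[487,460],[650,153],[245,35],[45,418],[478,568]])+.5)/6-.5+[230,180]
PS=np.vstack([P,[[.18,-.13,0],[.18,.13,0]]])
def W(p,X):
    c,q=np.cos(p[2]),np.sin(p[2]); return np.array(X)@np.array([[c,-q,0],[q,c,0],[0,0,1]]).T+[p[0],p[1],0]
def tofit(use):
    def f(p):
        o=[]
        if 't' in use:o.append(proj(T,W(p,P))-t)
        if 's' in use:o.append(proj(S,W(p,PS))-s)
        return np.vstack(o).ravel()
    return least_squares(f,[.38,.1,.3])
if __name__=="__main__":
    for u in('t','s','ts'):
        r=tofit(u);print(u,r.x[:2]*1e3,np.degrees(r.x[2]),np.round(r.fun,1))
    p=r.x
    tip=W(p,[[-.045,0,.162]])
    print("tip",tip, (proj(T,tip)-[165,160]+.5)*6-.5,(proj(S,tip)-[230,180]+.5)*6-.5)
    # beaker at top (407,120)? jar
    for nm,uv,z in(("beaker",(405,122),.125),("jar",(133,200),.12)):
        x=atz(T,(np.array(uv)+.5)/6-.5+[165,160],z); print(nm,x)
        c=x-[p[0],p[1],0]; R=np.array([[np.cos(p[2]),-np.sin(p[2])],[np.sin(p[2]),np.cos(p[2])]]); print(c[:2]@R)
E
python3 fit.py
```

```text
t [474.64830199  89.47989925] 17.116265013145533 [ 0.3 -0.6 -0.4 -0.5 -0.3  0.9  0.4  0.1]
s [473.1361987   90.62837734] 17.35547832220397 [-0.7 -0.9  0.7 -1.1  0.7 -1.3  0.2 -1.6 -0.4  1.5 -0.4  2.5]
ts [473.6834329   90.29720805] 17.300157337725565 [-0.1 -0.4 -0.8 -0.1 -0.5  1.2  0.3  0.2 -0.9 -0.9  0.4 -1.1  0.5 -1.2
  0.1 -1.6 -0.6  1.5 -0.7  2.5]
tip [[0.43071923 0.07691522 0.162     ]] [[348.05502291 412.81108123]] [[422.58441563  42.8581309 ]]
beaker [0.61976055 0.04529438 0.125     ]
[ 0.12608576 -0.08640695]
jar [0.57107089 0.21780629 0.12      ]
[0.13089998 0.09277973]
```

```bash
cat >> fit.py <<'E'
    def f(p):
        a=W(p[:3],P)+[0,0,p[3]]; b=W(p[:3],PS); b[:4,2]+=p[3]; b[4:,2]+=p[4]
        return np.vstack([proj(T,a)-t,proj(S,b)-s]).ravel()
    r=least_squares(f,[.47,.09,.3,0,0]);print(r.x,np.round(r.fun,1))
E
python3 fit.py | tail -3
```

```text
[0.13089998 0.09277973]
[ 0.4741661   0.09053402  0.3035845  -0.00521067  0.01046107] [-0.2 -0.2 -0.6  0.1 -0.3  1.2  0.2  0.1 -0.9  0.5  0.3  0.2  0.3 -0.
 -0.1 -0.4 -0.7 -0.5 -0.4  0.5]
```

>>> carry_out(
  targets=[
    [[0,237,-437,0,0,0,-142],[0,237,-437,0,0,0,-142],[0,237,-437,0,0,0,-142],[0,237,-437,0,0,0,-142],[0,237,-437,0,0,0,-142],[0,237,-437,0,0,0,-142],[0,237,-437,0,0,0,-142],[0,237,-437,0,0,0,-142],[0,237,-437,0,0,0,-142],[0,237,-437,0,0,0,-142],[0,237,-437,0,0,0,-142],[0,237,-437,0,0,0,-142],[0.3,237,-437,0,0,0,-142],[0.4,237,-437,0,0,0,-142],[0.4,237,-437,0,0,0,-142],[0.4,237,-437,0,0,0,-142],[0.4,237,-437,0,0,0,-142],[0.4,237,-437,0,0,0,-142],[0.4,237,-437,0,0,0,-142],[0.4,237,-437,0,0,0,-142]],
  ],
  squeeze=20,
)

```text
time_s: 1.77
position: [0.431, 0.0776, 0.2531]
tool_rot: [[-0.956, -0.001, 0.292], [-0.292, 0.0, -0.956], [0.001, -1.0, -0.0]]
ft_force: [0.7, -1.4, -0.3]
grip_width: 0.0515
```

>>> carry_out(
  targets=[
    [[0.4,0,0,-30,0,0,0],[0.4,0,0,-30,0,0,0],[0.4,0,0,-30,0,0,0]],
  ],
)

```text
time_s: 2.02
position: [0.4306, 0.0776, 0.2228]
tool_rot: [[-0.954, -0.003, 0.298], [-0.298, 0.0, -0.954], [0.003, -1.0, -0.001]]
ft_force: [-0.0, -1.6, -0.2]
grip_width: 0.0515
```

```bash
cat > look.py <<'E'
from h import *; import sys
s=env.observe(); print(s["time_s"],s["position"]*1e3,"\n",np.round(s["tool_rot"],3),np.round(s["q"],1),s["ft_force"],s["grip_width"])
n=sys.argv[1]
a=snap("scene",f"pics/s{n}.png")["img"][160:260,235:335,::-1]
b=snap("top",f"pics/t{n}.png")["img"][160:260,165:265,::-1]
cv2.imwrite(f"pics/c{n}.png",cv2.resize(np.hstack([a,b]),None,fx=4,fy=4,interpolation=cv2.INTER_CUBIC))
E
python3 look.py 1
```

```text
2.0167 [430.55848467  77.6191189  222.78730544] 
 [[-0.954 -0.003  0.298]
 [-0.298  0.    -0.954]
 [ 0.003 -1.    -0.001]] [-5.4 12.3 93.9  0.  74.  67.3] [-0.00752685 -1.64171805 -0.23996823] 0.05153387490707033
```

View pics/c1.png

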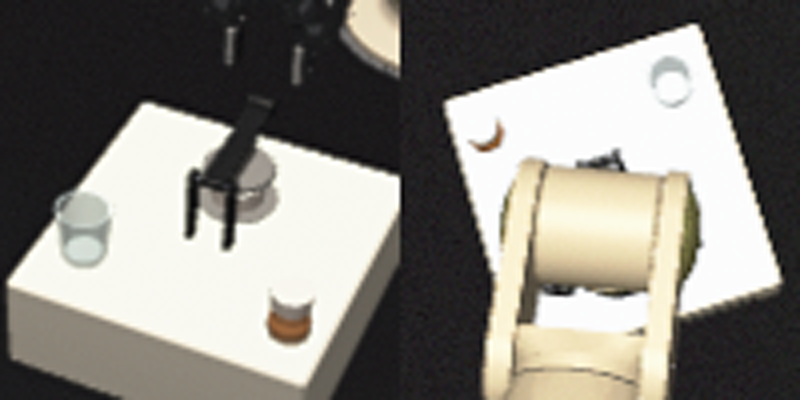

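```bash
python3 - <<'E'
from h import *; import pickle
S=pickle.load(open("pics/scene.pkl","rb"))
z=np.array([.298,-.954,0]);c=np.array([.4306,.0776,.2228])
for P in(c+[0,0,-.016]-z*.0258,c+[0,0,-.016]+z*.0258,[.4307,.0769,.162]): print((proj(S,P)-[235,160])*4)
E
```

```text
[[293.11839919  72.90344232]]
[[235.57849794  56.7534992 ]]
[[260.05655278 106.88787186]]
```

>>> carry_out(
  targets=[
    [[0.4,0,0,-20,0,0,0],[0.4,0,0,-40,0,0,0],[0.4,0,0,-55,0,0,0],[0.4,0,0,-55,0,0,0],[0.4,0,0,-55,0,0,0]],
  ],
)

```text
time_s: 2.53
position: [0.4315, 0.0775, 0.1691]
tool_rot: [[-0.955, 0.0, 0.298], [-0.298, 0.0, -0.955], [-0.0, -1.0, 0.0]]
ft_force: [-0.8, 0.0, -0.7]
grip_width: 0.0515
```

```bash
python3 look.py 2
```

```text
2.5333 [431.53068293  77.53951022 169.09027187] 
 [[-0.955  0.     0.298]
 [-0.298  0.    -0.955]
 [-0.    -1.     0.   ]] [-5.4 16.  99.   0.  64.9 67.3] [-0.7955315   0.0042634  -0.72451513] 0.051461603333032326
```

View pics/c2.png

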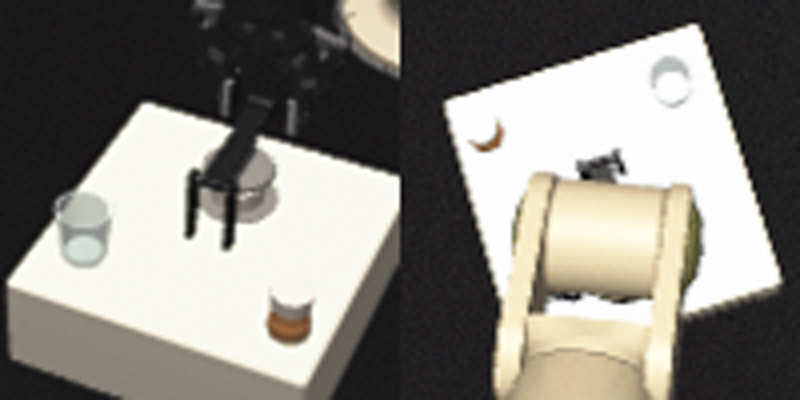

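>>> carry_out(
  targets=[
    [[0.8,0,0,-2,0,0,0],[0.8,0,0,-2,0,0,0],[0.8,0,0,-2,0,0,0],[0.8,0,0,-2,0,0,0],[0.8,0,0,-2,0,0,0],[0.8,0,0,-2,0,0,0]],
  ],
  squeeze=20,
)

```text
time_s: 3.13
position: [0.4314, 0.0774, 0.1665]
tool_rot: [[-0.955, 0.001, 0.298], [-0.298, -0.0, -0.955], [-0.001, -1.0, 0.001]]
ft_force: [1.1, -3.0, 1.2]
grip_width: 0.0235
```

>>> carry_out(
  targets=[
    [[0.8,1,0,16,0,0,0],[0.8,4.6,1.4,31.6,0,0,0],[0.8,10.2,3.2,46.5,0,0,0],[0.8,17.9,5.6,60.4,0,0,0],[0.8,27.4,8.5,72.9,0,0,0],[0.8,38.7,12,83.8,0,0,0],[0.8,51.4,16,92.8,0,0,0],[0.8,65.1,20.3,99.7,0,0,0]],
  ],
)

```text
time_s: 3.8
position: [0.4963, 0.0977, 0.2661]
tool_rot: [[-0.955, -0.002, 0.298], [-0.298, -0.001, -0.955], [0.002, -1.0, 0.0]]
ft_force: [0.9, -3.2, -6.6]
grip_width: 0.0234
```

```bash
python3 look.py 3
```

```text
3.8 [496.25134476  97.74383439 266.14852435] 
 [[-0.955 -0.002  0.298]
 [-0.298 -0.001 -0.955]
 [ 0.002 -1.     0.   ]] [-2.3 16.9 79.7 -0.  83.5 70.4] [ 0.88616324 -3.18166905 -6.62537423] 0.023418236279918445
```

View pics/c3.png

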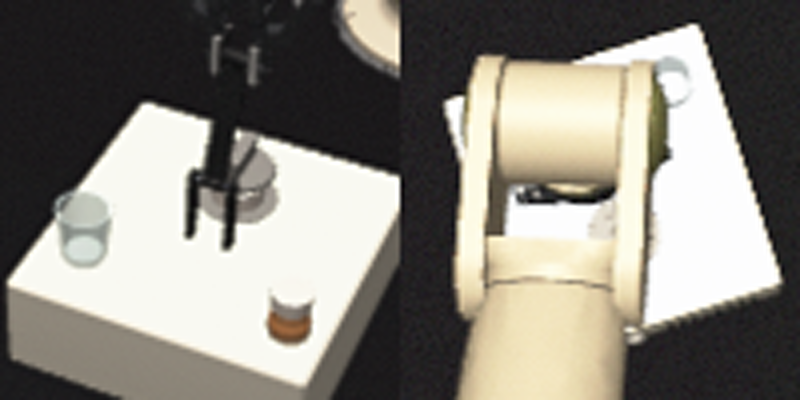

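>>> carry_out(
  targets=[
    [[0.8,14.7,4.5,4.7,0,0,0],[0.8,29.8,9.2,7,0,0,0],[0.8,45.2,14,6.9,0,0,0],[0.8,60.3,18.7,4.5,0,0,0],[0.8,74.9,23.2,-0.3,0,0,0],[0.8,88.7,27.5,-7.3,0,0,0],[0.8,101.3,31.4,-16.4,0,0,0],[0.8,112.4,34.9,-27.4,0,0,0],[0.8,121.9,37.9,-40,0,0,0],[0.8,127.1,39.5,-49.2,0,0,0],[0.8,127.1,39.5,-49.2,0,0,0],[0.8,127.1,39.5,-49.2,0,0,0]],
  ],
)

```text
time_s: 4.9
position: [0.6239, 0.1377, 0.2166]
tool_rot: [[-0.955, 0.002, 0.298], [-0.298, 0.001, -0.955], [-0.002, -1.0, -0.0]]
ft_force: [4.6, 1.4, 2.8]
grip_width: 0.0235
```

```bash
python3 look.py 4
```

```text
4.9 [623.89752841 137.69087617 216.57751982] 
 [[-0.955  0.002  0.298]
 [-0.298  0.001 -0.955]
 [-0.002 -1.    -0.   ]] [ 1.8 32.3 62.6  0.1 85.  74.5] [4.56646195 1.430011   2.82665421] 0.023453406721219355
```

View pics/c4.png

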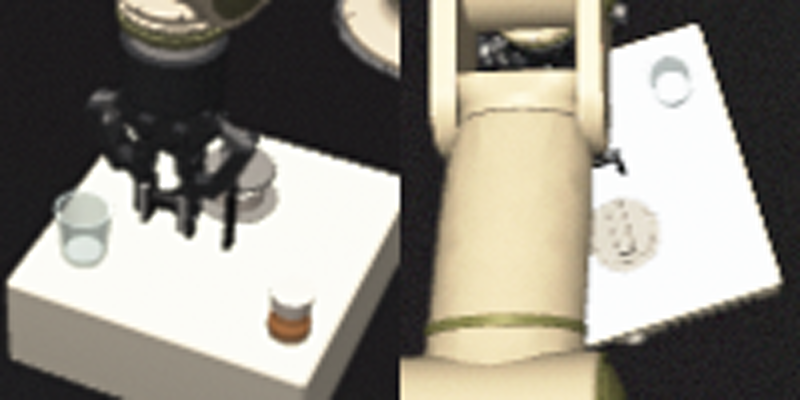

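>>> carry_out(
  targets=[
    [[0.4,0,0,0,0,0,0],[0.4,0,0,0,0,0,0],[0.4,0,0,0,0,0,0],[0.4,0,0,0,0,0,0],[0.4,0,0,30,0,0,0],[0.4,0,0,60,0,0,0],[0.4,-10,-3,80,0,0,0],[0.4,-40,-13,80,0,0,0],[0.4,-80,-26,80,0,0,0],[0.4,-110,-35,80,0,0,0],[0.4,-150,-47,80,0,0,0],[0.4,-150,-47,60,0,0,0],[0.4,-150,-47,40,0,0,0],[0.4,-150,-47,40,0,0,0],[0.4,-150,-47,40,0,0,0]],
  ],
)

```text
time_s: 6.25
position: [0.4731, 0.0904, 0.2568]
tool_rot: [[-0.955, -0.001, 0.298], [-0.298, 0.0, -0.955], [0.001, -1.0, -0.001]]
ft_force: [-0.1, 0.0, 0.3]
grip_width: 0.0514
```

```bash
python3 look.py 5
```

```text
6.25 [473.13159175  90.37137336 256.79692902] 
 [[-0.955 -0.001  0.298]
 [-0.298  0.    -0.955]
 [ 0.001 -1.    -0.001]] [-3.3 14.8 84.3  0.  81.  69.4] [-0.104316    0.04691493  0.34477308] 0.05135880950501641
```

View pics/c5.png

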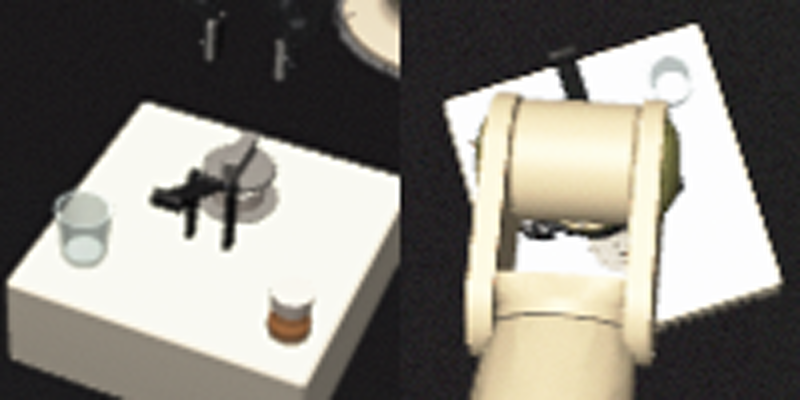

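>>> carry_out(
  targets=[
    [[0.7,0.8,0,0,0,0,0],[0.7,0.8,0,-20,0,0,0],[0.7,0.8,0,-40,0,0,0],[0.7,0.8,0,-60,0,0,0],[0.7,0.8,0,-75,0,0,0],[0.7,0.8,0,-82,0,0,0],[0.7,0.8,0,-82,0,0,0],[0.7,0.8,0,-82,0,0,0]],
  ],
)

```text
time_s: 7.02
position: [0.4747, 0.0904, 0.1755]
tool_rot: [[-0.955, 0.001, 0.298], [-0.298, -0.0, -0.955], [-0.001, -1.0, 0.0]]
ft_force: [1.0, -0.2, 0.8]
grip_width: 0.0261
```

```bash
python3 look.py 6
```

```text
7.0167 [474.73502446  90.37752892 175.54996441] 
 [[-0.955  0.001  0.298]
 [-0.298 -0.    -0.955]
 [-0.001 -1.     0.   ]] [-3.3 19.6 92.  -0.  68.3 69.4] [ 1.04458038 -0.2347451   0.84777425] 0.026117519980396894
```

View pics/c6.png

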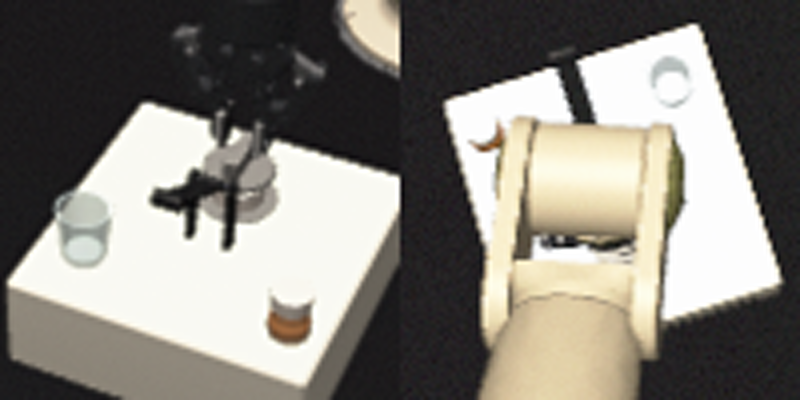

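>>> carry_out(
  targets=[
    [[0.7,0,0,-3,0,0,0],[0.7,0,0,-6,0,0,0],[0.7,0,0,-9,0,0,0],[0.7,0,0,-10,0,0,0],[0.7,0,0,-11,0,0,0],[0.7,0,0,-12,0,0,0],[0.7,0,0,-12,0,0,0]],
  ],
)

```text
time_s: 7.7
position: [0.4741, 0.0904, 0.1627]
tool_rot: [[-0.955, -0.0, 0.298], [-0.298, 0.0, -0.955], [0.0, -1.0, -0.0]]
ft_force: [0.9, -0.6, 0.8]
grip_width: 0.0258
```

>>> carry_out(
  targets=[
    [[0.7,0,0,-1,0,0,0],[0.7,0,0,-2,0,0,0],[0.7,0,0,-2,0,0,0],[0.7,0,0,-2,0,0,0]],
  ],
)

```text
time_s: 8.03
position: [0.4741, 0.0904, 0.1608]
tool_rot: [[-0.955, -0.0, 0.298], [-0.298, 0.0, -0.955], [0.0, -1.0, -0.0]]
ft_force: [-0.6, -0.2, -0.7]
grip_width: 0.0254
```

>>> carry_out(
  targets=[
    [[0.7,0,0,-1,0,0,0],[0.7,0,0,-2,0,0,0],[0.7,0,0,-2,0,0,0],[0.7,0,0,-2,0,0,0]],
  ],
)

```text
time_s: 8.37
position: [0.4741, 0.0904, 0.1588]
tool_rot: [[-0.955, -0.0, 0.298], [-0.298, 0.0, -0.955], [0.0, -1.0, -0.0]]
ft_force: [-0.6, -0.6, 0.6]
grip_width: 0.0257
```

>>> carry_out(
  targets=[
    [[0.7,0,0,-1,0,0,0],[0.7,0,0,-1,0,0,0],[0.7,0,0,-1,0,0,0]],
  ],
)

```text
time_s: 8.62
position: [0.4741, 0.0904, 0.1578]
tool_rot: [[-0.955, -0.0, 0.298], [-0.298, -0.0, -0.955], [0.0, -1.0, -0.0]]
ft_force: [-0.3, 0.2, -0.0]
grip_width: 0.0256
```

>>> carry_out(
  targets=[
    [[0.7,0,0,-1,0,0,0],[0.7,0,0,-1,0,0,0],[0.7,0,0,-1,0,0,0]],
  ],
)

```text
time_s: 8.87
position: [0.4742, 0.0904, 0.1569]
tool_rot: [[-0.955, 0.0, 0.298], [-0.298, -0.0, -0.955], [-0.0, -1.0, 0.0]]
ft_force: [-0.3, -0.7, 0.9]
grip_width: 0.0256
```

>>> carry_out(
  targets=[
    [[0.7,0,0,-1,0,0,0],[0.7,0,0,-1,0,0,0],[0.7,0,0,-1,0,0,0]],
  ],
)

```text
time_s: 9.12
position: [0.4742, 0.0903, 0.156]
tool_rot: [[-0.955, 0.0, 0.298], [-0.298, -0.0, -0.955], [-0.0, -1.0, 0.0]]
ft_force: [-1.5, -0.3, 4.0]
grip_width: 0.0254
```

>>> carry_out(
  targets=[
    [[0.7,0,0,-1,0,0,0],[0.7,0,0,-1,0,0,0],[0.7,0,0,-1,0,0,0]],
  ],
)

```text
time_s: 9.37
position: [0.4742, 0.0904, 0.1549]
tool_rot: [[-0.955, 0.0, 0.298], [-0.298, -0.0, -0.955], [-0.0, -1.0, 0.0]]
ft_force: [-0.6, -0.8, 4.0]
grip_width: 0.0253
```

>>> carry_out(
  targets=[
    [[0.7,0,0,-0.5,0,0,0],[0.7,0,0,-1,0,0,0],[0.7,0,0,-1.5,0,0,0],[0.7,0,0,-1.5,0,0,0]],
  ],
)

```text
time_s: 9.7
position: [0.4742, 0.0904, 0.1533]
tool_rot: [[-0.955, 0.0, 0.298], [-0.298, -0.0, -0.955], [-0.0, -1.0, 0.0]]
ft_force: [-1.1, -0.4, 4.7]
grip_width: 0.0257
```

>>> carry_out(
  targets=[
    [[0.7,0,0,-0.5,0,0,0],[0.7,0,0,-0.5,0,0,0],[0.7,0,0,-0.5,0,0,0]],
  ],
)

```text
time_s: 9.95
position: [0.4742, 0.0904, 0.1528]
tool_rot: [[-0.955, 0.0, 0.298], [-0.298, 0.0, -0.955], [-0.0, -1.0, 0.0]]
ft_force: [-0.2, -0.8, 4.3]
grip_width: 0.0257
```

>>> carry_out(
  targets=[
    [[0.7,0,0,-0.5,0,0,0],[0.7,0,0,-0.5,0,0,0],[0.7,0,0,-0.5,0,0,0]],
  ],
)

```text
time_s: 10.2
position: [0.4742, 0.0904, 0.1523]
tool_rot: [[-0.955, 0.0, 0.298], [-0.298, -0.0, -0.955], [-0.0, -1.0, 0.0]]
ft_force: [-0.2, 0.1, 4.8]
grip_width: 0.0257
```

>>> carry_out(
  targets=[
    [[0.7,0,0,-0.5,0,0,0],[0.7,0,0,-0.5,0,0,0],[0.7,0,0,-0.5,0,0,0]],
  ],
)

```text
time_s: 10.45
position: [0.4742, 0.0904, 0.1518]
tool_rot: [[-0.955, 0.0, 0.298], [-0.298, -0.0, -0.955], [-0.0, -1.0, 0.0]]
ft_force: [-0.1, 0.1, 4.2]
grip_width: 0.0254
```

>>> carry_out(
  targets=[
    [[0.7,0,0,-0.5,0,0,0],[0.7,0,0,-0.5,0,0,0],[0.7,0,0,-0.5,0,0,0]],
  ],
)

```text
time_s: 10.7
position: [0.4742, 0.0904, 0.1513]
tool_rot: [[-0.955, 0.0, 0.298], [-0.298, 0.0, -0.955], [-0.0, -1.0, 0.0]]
ft_force: [-0.8, 0.1, 4.0]
grip_width: 0.0256
```

>>> carry_out(
  targets=[
    [[0.7,0,0,-0.5,0,0,0],[0.7,0,0,-0.5,0,0,0],[0.7,0,0,-0.5,0,0,0]],
  ],
)

```text
time_s: 10.95
position: [0.4742, 0.0904, 0.1508]
tool_rot: [[-0.955, 0.0, 0.298], [-0.298, -0.0, -0.955], [-0.0, -1.0, 0.0]]
ft_force: [0.2, -0.1, 4.4]
grip_width: 0.026
```

>>> carry_out(
  targets=[
    [[0.7,0,0,-0.5,0,0,0],[0.7,0,0,-0.5,0,0,0],[0.7,0,0,-0.5,0,0,0]],
  ],
)

```text
time_s: 11.2
position: [0.4742, 0.0904, 0.1503]
tool_rot: [[-0.955, 0.0, 0.298], [-0.298, 0.0, -0.955], [-0.0, -1.0, 0.0]]
ft_force: [-0.4, -0.4, 3.0]
grip_width: 0.0256
```

>>> carry_out(
  targets=[
    [[0.7,0,0,-0.5,0,0,0],[0.7,0,0,-0.5,0,0,0],[0.7,0,0,-0.5,0,0,0]],
  ],
)

```text
time_s: 11.45
position: [0.4742, 0.0904, 0.1498]
tool_rot: [[-0.955, -0.0, 0.298], [-0.298, -0.0, -0.955], [0.0, -1.0, 0.0]]
ft_force: [0.3, -0.1, 5.1]
grip_width: 0.0255
```

>>> carry_out(
  targets=[
    [[0.7,0,0,-0.5,0,0,0],[0.7,0,0,-0.5,0,0,0],[0.7,0,0,-0.5,0,0,0]],
  ],
)

```text
time_s: 11.7
position: [0.4742, 0.0904, 0.1493]
tool_rot: [[-0.955, 0.0, 0.298], [-0.298, -0.0, -0.955], [-0.0, -1.0, 0.0]]
ft_force: [1.1, -1.3, 5.7]
grip_width: 0.0256
```

>>> carry_out(
  targets=[
    [[0.7,0,0,-0.5,0,0,0],[0.7,0,0,-0.5,0,0,0],[0.7,0,0,-0.5,0,0,0]],
  ],
)

```text
time_s: 11.95
position: [0.4742, 0.0904, 0.1488]
tool_rot: [[-0.955, -0.0, 0.298], [-0.298, -0.0, -0.955], [0.0, -1.0, 0.0]]
ft_force: [-0.1, 0.7, 4.0]
grip_width: 0.0255
```

>>> carry_out(
  targets=[
    [[0.7,0,0,-0.5,0,0,0],[0.7,0,0,-0.5,0,0,0],[0.7,0,0,-0.5,0,0,0]],
  ],
)

```text
time_s: 12.2
position: [0.4742, 0.0903, 0.1483]
tool_rot: [[-0.955, 0.0, 0.298], [-0.298, -0.0, -0.955], [-0.0, -1.0, 0.0]]
ft_force: [1.0, 0.5, 4.3]
grip_width: 0.0259
```

>>> carry_out(
  targets=[
    [[0.7,0,0,-0.5,0,0,0],[0.7,0,0,-0.5,0,0,0],[0.7,0,0,-0.5,0,0,0]],
  ],
)

```text
time_s: 12.45
position: [0.4742, 0.0904, 0.1479]
tool_rot: [[-0.955, 0.0, 0.298], [-0.298, -0.0, -0.955], [-0.0, -1.0, 0.0]]
ft_force: [0.6, -1.5, 5.6]
grip_width: 0.0256
```

>>> carry_out(
  targets=[
    [[0.7,0,0,-0.5,0,0,0],[0.7,0,0,-0.5,0,0,0],[0.7,0,0,-0.5,0,0,0]],
  ],
)

```text
time_s: 12.7
position: [0.4742, 0.0904, 0.1478]
tool_rot: [[-0.955, 0.001, 0.298], [-0.298, -0.0, -0.955], [-0.001, -1.0, 0.0]]
ft_force: [-2.2, -0.8, 10.6]
grip_width: 0.0259
```

>>> carry_out(
  targets=[
    [[0.7,0,0,2,0,0,0],[0.85,0,0,2,0,0,0],[0.88,0,0,2,0,0,0],[0.88,0,0,2,0,0,0],[0.88,0,0,2,0,0,0],[0.88,0,0,2,0,0,0]],
  ],
  squeeze=20,
)

```text
time_s: 13.2
position: [0.4741, 0.0906, 0.1493]
tool_rot: [[-0.955, -0.0, 0.298], [-0.298, 0.0, -0.955], [-0.0, -1.0, -0.0]]
ft_force: [-0.2, 2.2, 3.9]
grip_width: 0.0132
```

```bash
python3 -c "
from h import *
s=env.observe();print(s['position']*1e3,s['ft_force'],s['wrist_torque'],s['grip_width'],s['q'])"
```

```text
[474.13668378  90.55243775 149.25659872] [-0.1983734   2.23270319  3.89549419] [ 0.34301932 -0.09924103  0.02229587] 0.013236799392318426 [-3.28652036e+00  2.15018851e+01  9.42246491e+01  2.30526389e-02
  6.42773919e+01  6.93725205e+01]
```

>>> carry_out(
  targets=[
    [[0.88,0,0,-0.5,0,0,0],[0.88,0,0,-0.5,0,0,0],[0.88,0,0,-0.5,0,0,0]],
  ],
)

```text
time_s: 13.45
position: [0.4741, 0.0905, 0.1488]
tool_rot: [[-0.955, -0.0, 0.298], [-0.298, 0.0, -0.955], [-0.0, -1.0, -0.0]]
ft_force: [0.0, 2.6, 4.8]
grip_width: 0.0136
```

>>> carry_out(
  targets=[
    [[0.88,0,0,-0.5,0,0,0],[0.88,0,0,-0.5,0,0,0],[0.88,0,0,-0.5,0,0,0]],
  ],
)

```text
time_s: 13.7
position: [0.4742, 0.0905, 0.1485]
tool_rot: [[-0.955, 0.0, 0.298], [-0.298, 0.0, -0.955], [-0.0, -1.0, -0.0]]
ft_force: [-0.8, 3.0, 6.3]
grip_width: 0.0133
```

>>> carry_out(
  targets=[
    [[0.88,0,0,-0.3,0,0,0],[0.88,0,0,-0.3,0,0,0],[0.88,0,0,-0.3,0,0,0]],
  ],
)

```text
time_s: 13.95
position: [0.4742, 0.0905, 0.1484]
tool_rot: [[-0.955, 0.0, 0.298], [-0.298, 0.0, -0.955], [-0.0, -1.0, -0.0]]
ft_force: [-1.5, 3.1, 8.9]
grip_width: 0.0135
```

>>> carry_out(
  targets=[
    [[0.88,0,0,0.9,0,0,0],[0.88,0,0,0.9,0,0,3],[0.88,0,0,0.9,0,0,6],[0.88,0,0,0.9,0,0,9],[0.88,0,0,0.9,0,0,9]],
  ],
)

```text
time_s: 14.37
position: [0.4742, 0.0904, 0.1489]
tool_rot: [[-0.895, 0.0, 0.445], [-0.445, -0.0, -0.895], [-0.0, -1.0, 0.0]]
ft_force: [0.8, 1.0, 5.0]
grip_width: 0.0133
```

```bash
python3 -c "
from h import *
s=env.observe();print(s['position']*1e3,s['ft_force'],s['wrist_torque'],s['grip_width'],s['tool_rot'])"
```

```text
[474.18573922  90.35555273 148.91401208] [0.78465091 1.00645212 4.97378464] [ 0.32025846 -0.13839449  0.0067307 ] 0.013301610632578917 [[-8.95496334e-01  1.01295923e-04  4.45068877e-01]
 [-4.45068881e-01 -1.99907515e-05 -8.95496338e-01]
 [-8.18128665e-05 -9.99999995e-01  6.29853076e-05]]
```

>>> carry_out(
  targets=[
    [[0.88,0,0,0,0,0,2],[0.88,0,0,0,0,0,4],[0.88,0,0,0,0,0,4]],
  ],
)

```text
time_s: 14.62
position: [0.4743, 0.0903, 0.149]
tool_rot: [[-0.863, 0.0, 0.505], [-0.505, -0.0, -0.863], [-0.0, -1.0, 0.0]]
ft_force: [0.4, 1.2, 5.2]
grip_width: 0.0132
```

```bash
python3 -c "
from h import *
s=env.observe();print(s['position']*1e3,s['ft_force'],s['wrist_torque'],s['grip_width'],s['tool_rot'])"
```

```text
[474.2578154   90.2750117  148.96367221] [0.41855815 1.15916203 5.18275285] [ 0.25694399 -0.17191809 -0.03220049] 0.013244710697478885 [[-8.63382070e-01  2.92736805e-04  5.04550608e-01]
 [-5.04550662e-01 -1.50973918e-04 -8.63382075e-01]
 [-1.76569728e-04 -9.99999946e-01  2.78048723e-04]]
```

>>> carry_out(
  targets=[
    [[0.88,0,0,0,0,0,1],[0.88,0,0,0,0,0,2],[0.88,0,0,0,0,0,2]],
  ],
)

```text
time_s: 14.87
position: [0.4743, 0.0902, 0.149]
tool_rot: [[-0.845, 0.0, 0.535], [-0.535, -0.0, -0.845], [-0.0, -1.0, 0.0]]
ft_force: [1.1, 1.0, 4.8]
grip_width: 0.0133
```

```bash
python3 -c "
from h import *
s=env.observe();print(s['position']*1e3,s['ft_force'],s['wrist_torque'],s['grip_width'],s['tool_rot'])"
```

```text
[474.27871351  90.24841692 148.97171245] [1.10160643 0.98269509 4.77651642] [ 0.09460922 -0.27499533 -0.09832062] 0.01330004047683455 [[-8.44835086e-01  3.23238150e-04  5.35026704e-01]
 [-5.35026781e-01 -2.37462033e-04 -8.44835065e-01]
 [-1.46034395e-04 -9.99999920e-01  3.73557324e-04]]
```

>>> carry_out(
  targets=[
    [[0.88,0,0,0,0,0,1],[0.88,0,0,0,0,0,2],[0.88,0,0,0,0,0,2]],
  ],
)

```text
time_s: 15.12
position: [0.4743, 0.0903, 0.149]
tool_rot: [[-0.825, 0.0, 0.565], [-0.565, -0.0, -0.825], [-0.0, -1.0, 0.0]]
ft_force: [1.4, 0.3, 3.7]
grip_width: 0.0138
```

```bash
python3 -c "
from h import *
s=env.observe();print(s['position']*1e3,s['ft_force'],s['wrist_torque'],s['grip_width'],s['tool_rot'])"
```

```text
[474.25677588  90.26258059 148.95369776] [1.38516674 0.30960913 3.65824309] [-0.01696255 -0.35312831 -0.01036062] 0.01380316832566889 [[-8.25153505e-01  2.59962436e-04  5.64908511e-01]
 [-5.64908566e-01 -2.52281297e-04 -8.25153470e-01]
 [-7.19930539e-05 -9.99999934e-01  3.55025803e-04]]
```

>>> carry_out(
  targets=[
    [[0.88,0,0,0,0,0,3],[0.88,0,0,0,0,0,6],[0.88,0,0,0,0,0,6]],
  ],
)

```text
time_s: 15.37
position: [0.4744, 0.0902, 0.149]
tool_rot: [[-0.761, 0.001, 0.649], [-0.649, -0.0, -0.761], [-0.0, -1.0, 0.001]]
ft_force: [1.0, -0.9, 4.0]
grip_width: 0.0133
```

```bash
python3 -c "
from h import *
s=env.observe();print(s['position']*1e3,s['ft_force'],s['wrist_torque'],s['grip_width'],s['tool_rot'])"
```

```text
[474.35066328  90.17518103 148.98924002] [ 0.9752651  -0.89455829  3.97225371] [-0.16440875 -0.35882592  0.00513421] 0.013347185897498002 [[-7.61196606e-01  5.20789374e-04  6.48520975e-01]
 [-6.48521177e-01 -4.59124732e-04 -7.61196474e-01]
 [-9.86710159e-05 -9.99999759e-01  6.87227126e-04]]
```

>>> carry_out(
  targets=[
    [[0.88,0,0,0,0,0,4],[0.88,0,0,0,0,0,8],[0.88,0,0,0,0,0,12],[0.88,0,0,0,0,0,15],[0.88,0,0,0,0,0,15]],
  ],
)

```text
time_s: 15.78
position: [0.4746, 0.09, 0.1491]
tool_rot: [[-0.569, 0.001, 0.823], [-0.823, -0.001, -0.569], [0.0, -1.0, 0.001]]
ft_force: [3.0, -3.0, 5.1]
grip_width: 0.0133
```

```bash
python3 -c "
from h import *
s=env.observe();print(s['position']*1e3,s['ft_force'],s['wrist_torque'],s['grip_width'],s['tool_rot'])"
```

```text
[474.57248466  90.01540654 149.07265023] [ 3.02493677 -2.95523514  5.09136426] [-0.47112296 -0.53806287  0.02903433] 0.013344129440667795 [[-5.68643822e-01  1.05732315e-03  8.22583179e-01]
 [-8.22583857e-01 -7.84161263e-04 -5.68643283e-01]
 [ 4.37981562e-05 -9.99999134e-01  1.31564542e-03]]
```

>>> carry_out(
  targets=[
    [[0.88,0.5,-0.5,1,0,0,0],[0.88,0.5,-0.5,2,0,0,3],[0.88,0.5,-0.5,3,0,0,6],[0.88,0.5,-0.5,4,0,0,10],[0.88,0.5,-0.5,4,0,0,10]],
  ],
)

```text
time_s: 16.2
position: [0.4748, 0.0898, 0.1531]
tool_rot: [[-0.417, 0.0, 0.909], [-0.909, -0.0, -0.417], [-0.0, -1.0, 0.0]]
ft_force: [3.1, -0.8, 4.0]
grip_width: 0.0133
```

```bash
python3 -c "
from h import *
s=env.observe();print(s['position']*1e3,s['ft_force'],s['wrist_torque'],s['grip_width'],s['tool_rot'])"
```

```text
[474.81536827  89.83196454 153.11796494] [ 3.11686605 -0.81583264  4.01684597] [-0.16176684 -0.48856699  0.02487845] 0.013337502734646725 [[-4.17234408e-01  4.68735862e-04  9.08798784e-01]
 [-9.08798895e-01 -7.13208340e-05 -4.17234422e-01]
 [-1.30756449e-04 -9.99999888e-01  4.55744139e-04]]
```

>>> carry_out(
  targets=[
    [[0.88,0.3,-0.2,1,0,0,3],[0.88,0.3,-0.2,2,0,0,6],[0.88,0.3,-0.2,3,0,0,9],[0.88,0.3,-0.2,4,0,0,12],[0.88,0.3,-0.2,4,0,0,12]],
  ],
)

```text
time_s: 16.62
position: [0.475, 0.0897, 0.157]
tool_rot: [[-0.221, 0.0, 0.975], [-0.975, 0.0, -0.221], [-0.0, -1.0, 0.0]]
ft_force: [3.1, -0.5, 3.7]
grip_width: 0.013
```

```bash
python3 -c "
from h import *
s=env.observe();print(s['position']*1e3,s['ft_force'],s['wrist_torque'],s['grip_width'],s['tool_rot'])"
```

```text
[475.03696728  89.70877442 156.99833795] [ 3.09717826 -0.52047093  3.68007433] [-0.12289387 -0.57834043  0.00305769] 0.01295257020594058 [[-2.21026638e-01  2.25928877e-04  9.75267745e-01]
 [-9.75267751e-01  1.49773846e-04 -2.21026674e-01]
 [-1.96005909e-04 -9.99999963e-01  1.87237138e-04]]
```

At 60°. Continue to 76°, with a further rise.

>>> carry_out(
  targets=[
    [[0.88,0.2,0,1,0,0,3],[0.88,0.2,0,2,0,0,6],[0.88,0.2,0,3,0,0,9],[0.88,0.2,0,4,0,0,12],[0.88,0.2,0,4,0,0,15],[0.88,0.2,0,4,0,0,16],[0.88,0.2,0,4,0,0,16]],
  ],
)

```text
time_s: 17.2
position: [0.4754, 0.0897, 0.1609]
tool_rot: [[0.055, 0.001, 0.998], [-0.998, 0.0, 0.055], [-0.0, -1.0, 0.001]]
ft_force: [4.6, -0.3, 3.8]
grip_width: 0.0136
```

```bash
python3 look.py 7;  python3 -c "
from h import *
s=env.observe();print(s['ft_force'],s['wrist_torque'],s['grip_width'])"
```

```text
17.2 [475.39687786  89.70534238 160.9112946 ] 
 [[ 0.055  0.001  0.998]
 [-0.998  0.     0.055]
 [-0.    -1.     0.001]] [-3.4 20.7 93.1  0.  66.1 -6.5] [ 4.61629228 -0.32237699  3.79686454] 0.013559944304463943
[ 4.64796931 -0.05958591  3.00387352] [-0.08536026 -0.78176033 -0.05212866] 0.01342999185098534
```

View pics/c7.png

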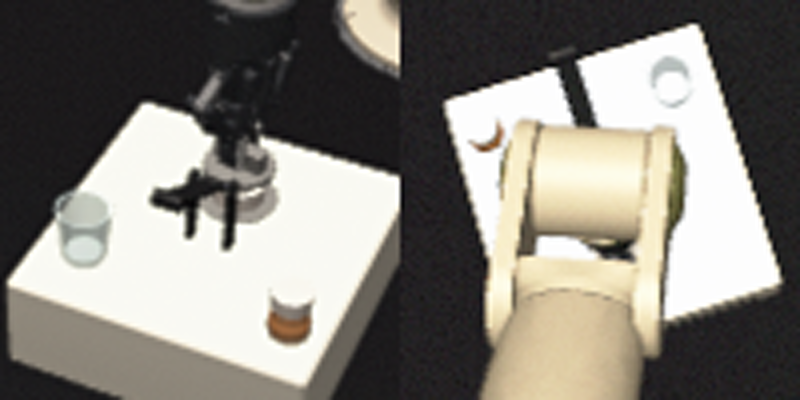

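>>> carry_out(
  targets=[
    [[0.88,0.6,0,1,0,0,1],[0.88,0.6,0,1,0,0,2],[0.88,0.6,0,1,0,0,3],[0.88,0.6,0,1,0,0,4],[0.88,0.6,0,1,0,0,4]],
  ],
)

```text
time_s: 17.72
position: [0.4756, 0.0897, 0.1619]
tool_rot: [[0.129, -0.001, 0.992], [-0.992, 0.0, 0.129], [-0.0, -1.0, -0.001]]
ft_force: [2.6, -0.5, 2.5]
grip_width: 0.0135
```

```bash
python3 -c "
from h import *
s=env.observe();print(s['position']*1e3,s['ft_force'],s['wrist_torque'],s['grip_width'],s['tool_rot'][:2,2])"
```

```text
[475.58104281  89.6915024  161.85057272] [ 2.63821846 -0.47916538  2.45695335] [-1.86456730e-04 -4.82766476e-01 -6.26413444e-02] 0.013493808027240733 [0.99167832 0.12873944]
```

>>> carry_out(
  targets=[
    [[0.7,0,0,0,0,0,0],[0.7,0,0,0,0,0,0],[0.7,0,0,0,0,0,0],[0.7,0,0,5,0,0,0],[0.7,0,0,20,0,0,0],[0.7,0,0,50,0,0,0],[0.7,0,0,85,0,0,0],[0.7,-40,0,110,0,0,0],[0.7,-80,0,120,0,0,0],[0.7,-110,-20,120,0,0,0],[0.7,-120,-60,120,0,0,0],[0.7,-120,-100,120,0,0,0],[0.7,-120,-140,120,0,0,0],[0.7,-120,-140,120,0,0,0],[0.7,-120,-140,120,0,0,0]],
  ],
)

```text
time_s: 18.97
position: [0.3555, -0.0519, 0.282]
tool_rot: [[0.123, -0.0, 0.992], [-0.992, 0.0, 0.123], [-0.0, -1.0, -0.0]]
ft_force: [-0.1, 0.1, 0.1]
grip_width: 0.0257
```

```bash
python3 look.py 8
```

```text
18.9667 [355.48491655 -51.90727283 282.01771872] 
 [[ 0.123 -0.     0.992]
 [-0.992  0.     0.123]
 [-0.    -1.    -0.   ]] [-27.4   0.6  97.2   0.   82.2 -34.4] [-0.08089622  0.08551316  0.11168392] 0.02571990660584368
```

View pics/c8.png

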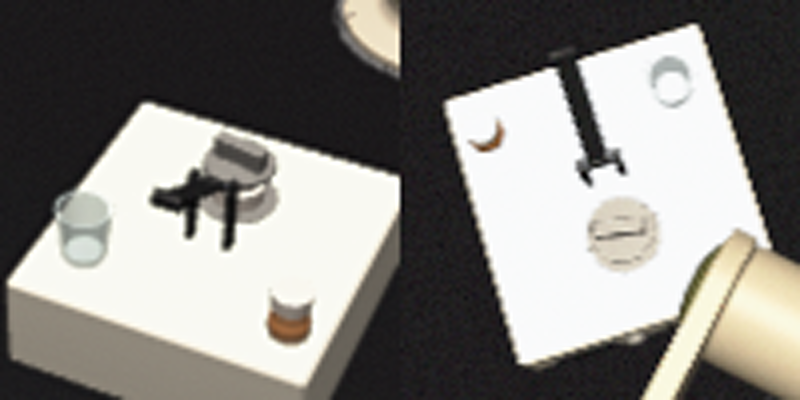

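```bash
python3 - <<'E'
import cv2
from h import *
import pickle
S=pickle.load(open("pics/scene.pkl","rb"))
im=S["img"][185:220,275:315,::-1]; T=pickle.load(open("pics/top.pkl","rb"))["img"][203:233,305-165+60:240,::-1]
out=cv2.resize(np.ascontiguousarray(im),None,fx=16,fy=16,interpolation=cv2.INTER_CUBIC)
for ang,col in((97.5,(0,255,0)),(89,(0,0,255))):
    a=np.radians(ang);u=np.array([np.cos(a),np.sin(a),0]);v=np.array([-u[1],u[0],0])
    c=np.array([.4745,.090,.1343+.02+.006])
    q=np.array([c+u*x*.024+v*y*.007 for x,y in((1,1),(1,-1),(-1,-1),(-1,1))])
    cv2.polylines(out,[np.int32((proj(S,q)-[275,185]+.5)*16-.5)],True,col,1)
cv2.imwrite("pics/bar.png",out)
E
```

```text
(no output)
```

View pics/bar.png

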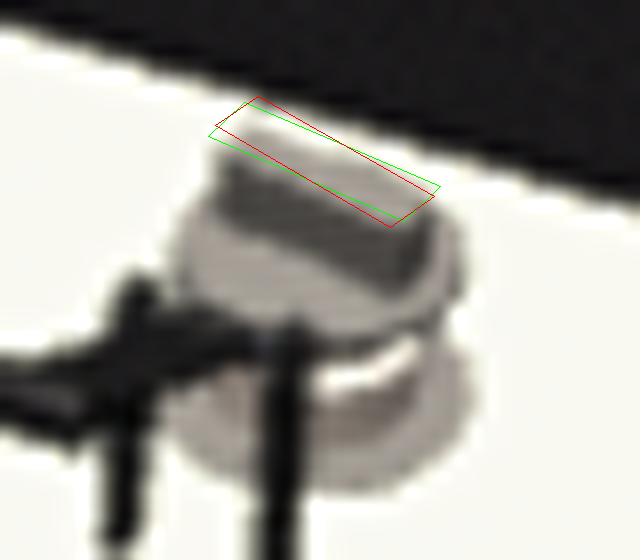

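```bash
python3 -c "
from h import *
env.close_job(); s=env.observe(); print(s['time_s'],s['ft_force'])"
```

```text
the job is handed in; nothing more can be done
the job is handed in; nothing more can be done
```

The filler is open and I handed the job in at about 19 s of the 72 s allowed. The hand-in reports no verdict.

**Tab:** I pinched the barrel with a 20 N grip and carried it round the hinge to about 2.65 rad. After I let go, the pictures show the tab still lying back.

**Cap press:** The fingertips met the disc with the TCP at a height of about 0.156 m. The spring pushed back with 4–5 N, and the hard bottom came about 8.4 mm further down, at a measured total of 10.6 N. I backed off, gripped the bar with 20 N, found the bottom again at 8.9 N, and lifted a little under 1 mm clear of it.

**Unscrewing:** I turned the cap 80° anticlockwise. The measured twist never passed about 0.1 N m. From 38° on I let the cap climb, then opened the fingers and moved away.

**Last checks:**
- **Cap angle:** In the final pictures the bar is at about 95–97° in world terms, which makes the cap roughly 1.36–1.4 rad. In the scene picture the bar matched the 1.4 rad outline clearly better than the 1.25 rad one.
- **Let go:** The force on the tool was near zero after I let go, and the arm was clear of everything.
- **Other things:** The beaker and jar look unmoved. I did not check the bottle and carton in the last picture, but the arm never came near them.

**Disagreement:** In the scene picture the unit's bottom edge fitted about 10 mm too high and its top about 5 mm too low. I found the heights by touch instead.

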